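Release the slide tray of a bench shaker

ROBOT

A 7-joint arm with a two-finger parallel gripper is mounted at the origin on a cart in front of the work surface, level with it; the furniture and walls round the work are solid. World frame = base frame: x ahead of the robot, y to its left, z up, the work surface at z = 0. Lengths are in m, angles in rad, forces in N, time in s.
With the tool pointing down it reaches from about 0.4 to 0.85 m from the base axis. Payload 10.4 kg.
Tool frame: the origin (TCP) lies midway between the tips of the shut fingers; the grasp point (between the pads) lies 19 mm behind it; x points along the fingers, y is the direction in which the jaws open and shut, and the axes are right-handed (so a half turn about x gives the same grasp; the last joint's range is limited). The gripper opens to 87 mm and grips with 3 to 60 N. Pads are 19 mm wide; open, the fingers measure 117 mm over their backs; the gripper's body (75 mm by 190 mm) begins 51 mm behind the grasp point.
Start: joints at [1.134, 0.332, -0.065, 1.46, 0.022, 1.35, -0.088], TCP at [0.251, -0.572, 0.223] pointing down, gripper open.
Joint ranges: [-2.6, 2.6], [-0.5, 2.12], [-1.47, 1.34], [0.16, 2.42], [-1.27, 4.41], [0.06, 2.06], [-2.6, 2.6]. Speed limits (rad/s): [2.22, 2.22, 2.79, 2.79, 3.14, 3.14, 3.14].

INTERFACE

Orientations are given as a unit quaternion [x, y, z, w].
In Python, from bench import r gives the robot as it stands.
- The arm moves only by the shell command python3 -m jog 'ROWS' [OPENING] [FORCE]. ROWS is JSON, a list of rows, each an object with "slide": the shift along the tool's x, y, z in cm, a list of three; "roll": the turn about the tool's x in degrees. A call has 1 to 5 rows; each row is the pose to reach, as a shift and turn from the pose measured when the call began, along the tool's axes at that moment; what a row does not reach only later rows make up. A row lasts 1/12 s, in which the tool goes at most 41.7 mm and 7.16 degrees, less where a joint would pass 70% of its speed; a pose out of reach is approached as far as the arm can. A call with a gripper value outside its range is refused whole. OPENING is the closure, from 0 (fully open) to 1 (shut), set as the call begins (- or left out, the last holds). The fingers move at their own pace and stop on an object; FORCE is the grip in N (left out, the last holds). Time passes only in rows, so rows that repeat a pose let the fingers close. It gives the time, the measured TCP pose, the force and the opening at its end, in the units of the state.
- r.read_state(): the state, without advancing time (a new reading comes with each control period).
- r.camera(name): name is "side" or "top"; returns the picture (420x560x3 uint8, red, green, blue); there is no depth.
- r.camera_info(name): a dict with "intrinsics" (3x3 intrinsics, pixels), "R" (3x3) and "t" (3): a world point X has camera coordinates R X + t. Camera axes: x right, y down, z forward; pixel columns grow to the right and rows downward; lengths in m; the calibration is good to about 2 mm. A picture is of the moment at which its call begins. camera_info takes no time and is no camera call.
- r.close_job(): hands the job in, once; it reports no verdict.
The state is a dict: "time": time; "joint_positions": joint angles; "joint_vel": joint speeds; "joint_torque": joint torques, N m; "ee_pos": TCP position; "eef_rot": TCP orientation; "ft_force": force on the tool from outside, world axes, zero at the start; "torque": the same for the moment, N m; "width": finger opening in m.
Only numpy, scipy, OpenCV 4.12 (cv2) and the standard library are available. Lean on these libraries where they do the work, as an engineer would, in place of code of your own. Each camera call takes 0.05 s, during which the arm holds its last target.

TASK

Unlock the slide tray of the bench shaker: its clamp screw has a left-hand thread, so turn the crossbar on top clockwise seen from above, half a turn or a little more, so that the keeper rises clear of the tray. Then push the tray by its upright end plate under the raised keeper until its front edge is level with the end of the shaker or a few centimetres past it, and leave it lying flat in its guides. Leave the tape roll, the case and the dish where they are.

Things in the scene. Friction and masses are not known exactly. Their poses are not given: they have to be found in the camera images.
- shaker: Low grey bench shaker, fixed, 150 (x) x 180 (y) x 55 mm; origin at the centre of its underside, z up. On its flat deck, 55 mm up, two guide strips 10 mm high run along y at x = +-50 mm with the tray between them. A bridge crosses the deck at y = 62 mm: posts at x = +-64 mm and a dark beam 24 mm wide (y), 109 mm high in all. The tray leaves towards +y, under the bridge.
- keeper_lip (a point): Middle of the lower edge of the keeper's lip: an aluminium bar under the beam whose lip, 80 (x) x 8 (y) mm at shaker y = 52 mm, hangs in front of the tray. Clamped, it ends 3 mm above the deck, so it blocks the 8 mm thick tray; it rises with the screw.
- clamp_knob (a joint): Turn of the clamp screw, rad: 0 = clamped (hard stop), grows as the crossbar is turned clockwise seen from above, stops at 4.2; starts at 0 to 0.3. Left-hand thread: each rad clockwise raises screw, crossbar and keeper by 3 mm. The lip clears the tray from about 1.7, with a good margin at half a turn. Friction about 0.2 N m (4 to 5 N at 45 mm from the axis); it stays where left.
- bar_mid (a point): Centre of the crossbar, on the vertical screw axis (shaker x = 0, y = 62 mm), 130 mm above the bench when clamped. Hub: radius 16 mm, 14 mm up and down from here. The crossbar is a level steel rod, 12 mm thick, 134 mm long over its two black end balls (20 mm thick, centres 57 mm from the axis). Its rod's underside is 17 mm above the beam when clamped; free from above.
- bar_end (a point): Centre of one ball of the crossbar, 57 mm from the axis; it gives the direction of the bar. With joint clamp_knob at 0 it lies on the shaker's -x side.
- tray: Loose aluminium slide tray, about 0.3 kg, 90 (x) x 120 (y) x 8 mm, three glass slides let into it; origin at the centre of its underside, axes along the shaker's. It lies on the deck with 1.5 mm play each side. At its -y end stands an upright plate 60 (x) x 8 (y) mm, its top 34 mm above the underside, its outer face 60 mm from the origin: push there, towards +y.
- grip_mid (a point): Centre of the tray's upright end plate, 21 mm above the tray's underside, 56 mm to -y of the tray's origin.
- tray_front (a point): Middle of the tray's front (+y) edge, 4 mm above its underside. At the start it is at shaker y = 45 mm.
- exit_edge (a point): Middle of the shaker's end (+y edge of the deck, shaker y = 90 mm, 55 mm above the underside) past which the tray leaves.
- tape: Roll of tape lying flat, 103 x 101 x 25 mm, origin at the centre of its underside; a bystander.
- case: Yellow case, 63 x 83 x 58 mm, origin at the centre of its underside; a bystander.
- dish: Covered culture dish, 92 mm across, 15 mm high, origin at the centre of its underside; a bystander.
Mind the look-alikes: they are no part of the job. Leave any purple look-alike of the tray alone.

How it is judged:
By the outcome, as a careful person would: the job done as asked, in the order asked, and still so for the second after the job is handed in, with the robot touching nothing.
It also fails if it takes over 51 s, if anything falls off the work surface, if the arm or the gripper's body presses on something with over 40 N, if the wrist force passes 120 N, or if a joint passes its speed limit or range.

## Working session

There is one attempt and no reset: what is moved stays moved. The work goes in short steps, Python scripts to look and compute and a shell command to move; the robot and the scene stay as the last step left them, time stands still between calls to the robot, and variables do not carry over. Pictures are saved under pics/ and viewed, and the job is handed in when it is done.

```bash
ls; mkdir -p pics; python3 - <<'E'
from bench import r
import cv2
s=r.read_state();print(s)
for n in("side","top"):
    im=r.camera(n);cv2.imwrite(f"pics/{n}0.png",im[:,:,::-1]);i=r.camera_info(n);print(n,i)
E
```

```text
pics
{'time': 0.0, 'joint_positions': array([ 1.13439384,  0.33286286, -0.06472002,  1.46095901,  0.02158385,
        1.3499118 , -0.08850472]), 'joint_vel': array([-0.00103837, -0.00154966, -0.00087633,  0.00167478,  0.00031621,
       -0.00124659, -0.00167527]), 'joint_torque': array([ 2.81837838e-04, -6.23238087e+01,  2.51734292e-02, -3.89901066e+01,
       -6.11141813e-02,  3.96753440e-02,  1.82408930e-04]), 'ee_pos': array([ 0.25115699, -0.57187735,  0.22175118]), 'eef_rot': array([-0.6919022 , -0.14576749,  0.69214426, -0.14477398]), 'ft_force': array([0.3792807 , 0.6277158 , 0.70419007]), 'torque': array([ 0.04304145, -0.00663365, -0.01646622]), 'width': 0.08677253110342877}
side {'intrinsics': array([[412.15200095,   0.        , 283.4438806 ],
       [  0.        , 412.15200095, 210.58978078],
       [  0.        ,   0.        ,   1.        ]]), 'R': array([[-0.87642248, -0.48139855,  0.011793  ],
       [-0.30344522,  0.53309783, -0.78976433],
       [ 0.37390459, -0.69574574, -0.61329701]]), 't': array([0.52021861, 0.15052672, 0.91519477])}
top {'intrinsics': array([[526.43969078,   0.        , 277.25745302],
       [  0.        , 526.43969078, 208.97364439],
       [  0.        ,   0.        ,   1.        ]]), 'R': array([[-0.00240664, -0.99997349,  0.00687204],
       [-0.99700709,  0.00186836, -0.07728753],
       [ 0.07727264, -0.00703748, -0.99698516]]), 't': array([0.15908982, 0.49709678, 1.19329952])}
```

View pics/side0.png

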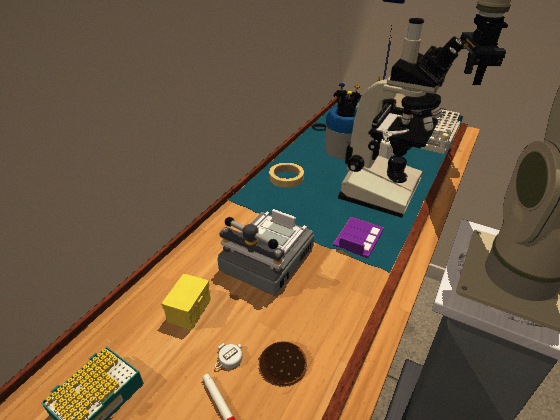

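View pics/top0.png

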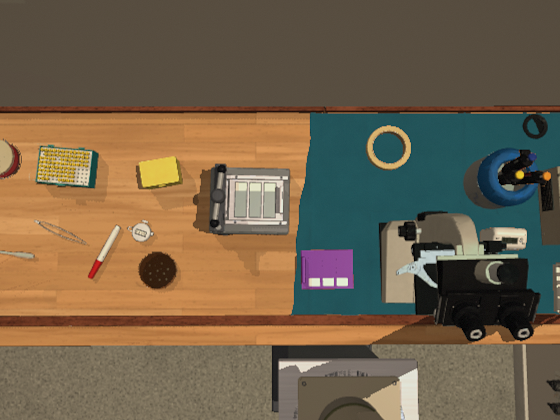

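```bash
python3 - <<'E'
import cv2
a=cv2.imread("pics/top0.png")[150:250,190:310];b=cv2.imread("pics/side0.png")[195:305,205:325]
cv2.imwrite("pics/c1.png",cv2.resize(a,None,fx=6,fy=6,interpolation=cv2.INTER_CUBIC));cv2.imwrite("pics/c2.png",cv2.resize(b,None,fx=5,fy=5,interpolation=cv2.INTER_CUBIC))
E
```

```text
(no output)
```

View pics/c1.png

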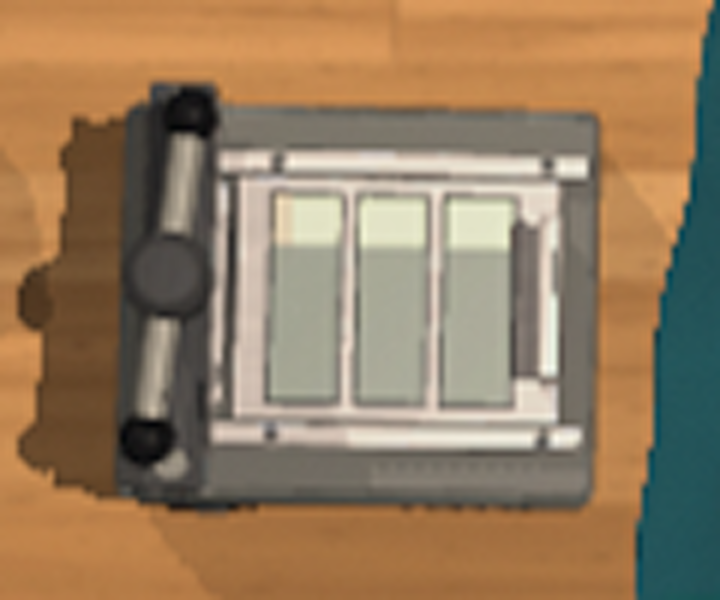

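View pics/c2.png

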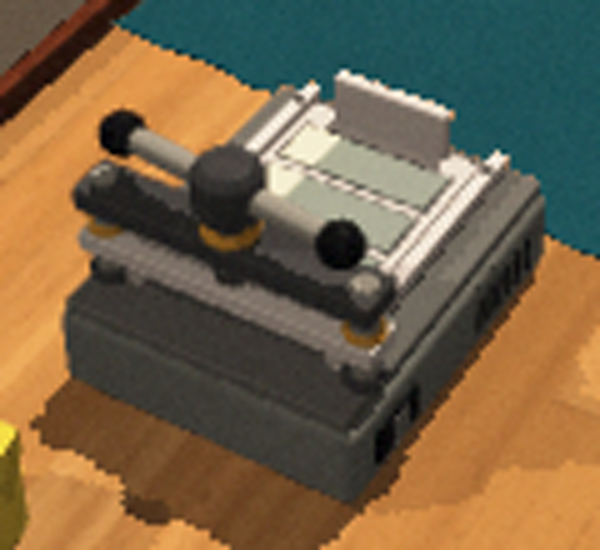

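```bash
cat > h.py <<'E'
import numpy as np
from bench import r
I={n:r.camera_info(n) for n in("side","top")}
def ray(n,p):
    i=I[n];R=i["R"];c=-R.T@i["t"];d=R.T@np.linalg.inv(i["intrinsics"])@np.array([p[0],p[1],1.]);return c,d/np.linalg.norm(d)
def plane(n,p,z):
    c,d=ray(n,p);return c+d*(z-c[2])/d[2]
def tri(p,q):
    c1,d1=ray("top",p);c2,d2=ray("side",q)
    s=np.linalg.lstsq(np.c_[d1,-d2],c2-c1,rcond=None)[0];a=c1+s[0]*d1;b=c2+s[1]*d2
    return (a+b)/2,np.linalg.norm(a-b)
def proj(n,X):
    i=I[n];v=i["intrinsics"]@(i["R"]@np.array(X)+i["t"]);return v[:2]/v[2]
def T(x,y):return (x/6+190-.4,y/6+150-.4)
def S(x,y):return (x/5+205-.4,y/5+195-.4)
E
python3 - <<'E'
from h import *
np.set_printoptions(precision=4,suppress=True)
f,e=tri(T(191,112),S(123,131));n,e2=tri(T(148,440),S(339,243));print("far",f,e,"near",n,e2,np.linalg.norm(f-n),(f+n)/2)
print("bar ang",np.degrees(np.arctan2(*(f-n)[[1,0]])))
hb=plane("top",T(168,275),.144);print("hub",hb)
for p in[(127,108),(598,115),(590,505),(120,495)]:print("deck",plane("top",T(*p),.055))
for p in[(585,165),(580,437)]:print("strip",plane("top",T(*p),.065))
for p in[(537,222),(552,378),(556,222)]:print("plate top",plane("top",T(*p),.089))
print("plate",tri(T(538,222),S(338,75)),tri(T(540,378),S(452,120)))
from scipy.spatial.transform import Rotation as R
print(R.from_quat(r.read_state()["eef_rot"]).as_matrix())
E
```

```text
far [0.5741 0.2755 0.1292] 0.001949473981604286 near [0.4602 0.2904 0.129 ] 0.000513503438540077 0.1148906124155582 [0.5171 0.2829 0.1291]
bar ang -7.4481143218697285
hub [0.516  0.2821 0.144 ]
deck [0.5881 0.3073 0.055 ]
deck [0.5852 0.1311 0.055 ]
deck [0.4392 0.1347 0.055 ]
deck [0.4433 0.3088 0.055 ]
strip [0.5649 0.1363 0.065 ]
strip [0.464  0.1385 0.065 ]
plate top [0.5408 0.1544 0.089 ]
plate top [0.4841 0.1491 0.089 ]
plate top [0.5408 0.1475 0.089 ]
plate (array([0.5404, 0.1539, 0.0898]), np.float64(0.0007060133850640792)) (array([0.4828, 0.1527, 0.0854]), np.float64(0.0034152003577444883))
[[-0.0006  0.4021 -0.9156]
 [ 0.0012 -0.9156 -0.4021]
 [-1.     -0.0013  0.0001]]
```

```bash
python3 - <<'E'
from h import *
np.set_printoptions(precision=4,suppress=True)
print("tube",tri((493,265),(417,22)))
for p in[(383,300),(383,220),(530,260),(475,330),(530,330)]:print(p,[plane("top",p,z).round(3) for z in(0.03,.35)])
import cv2
a=cv2.imread("pics/side0.png")[0:220,300:560];cv2.imwrite("pics/c3.png",cv2.resize(a,None,fx=2.7,fy=2.7,interpolation=cv2.INTER_CUBIC))
a=cv2.imread("pics/top0.png")[190:420,340:560];cv2.imwrite("pics/c4.png",cv2.resize(a,None,fx=2.6,fy=2.6,interpolation=cv2.INTER_CUBIC))
E
```

```text
tube (array([ 0.371 , -0.1577,  0.4538]), np.float64(0.020163361579557542))
(383, 300) [array([ 0.29, -0.08,  0.03]), array([ 0.321, -0.014,  0.35 ])]
(383, 220) [array([ 0.471, -0.083,  0.03 ]), array([ 0.453, -0.016,  0.35 ])]
(530, 260) [array([ 0.379, -0.416,  0.03 ]), array([ 0.386, -0.26 ,  0.35 ])]
(475, 330) [array([ 0.223, -0.285,  0.03 ]), array([ 0.271, -0.165,  0.35 ])]
(530, 330) [array([ 0.223, -0.409,  0.03 ]), array([ 0.271, -0.255,  0.35 ])]
```

View pics/c3.png

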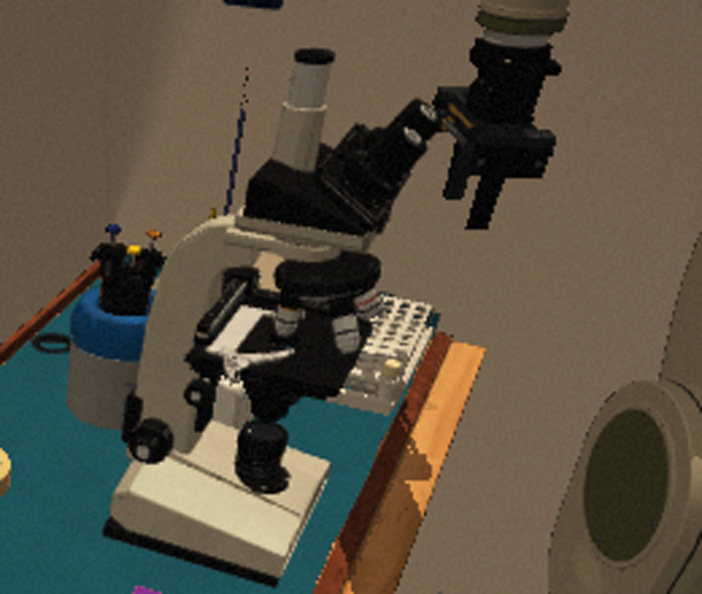

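View pics/c4.png

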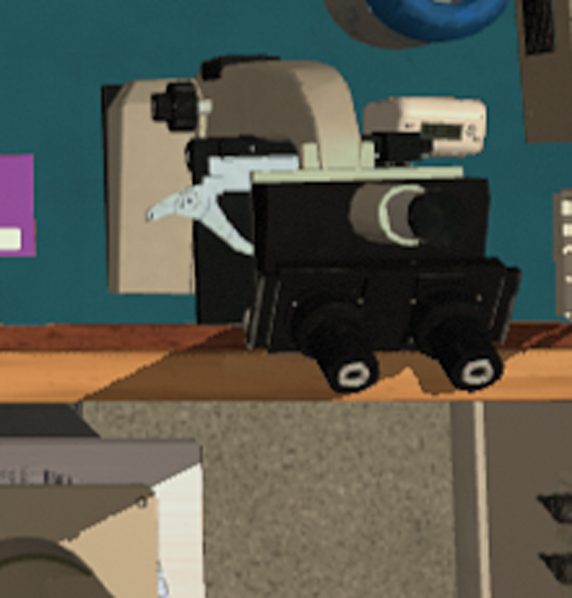

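```bash
python3 -m jog '[{"slide":[-4,0,0],"roll":0},{"slide":[-8,0,0],"roll":0},{"slide":[-12,0,0],"roll":0},{"slide":[-16,0,0],"roll":0},{"slide":[-16,0,0],"roll":0}]' 0; python3 -m jog '[{"slide":[-4,0,0],"roll":0},{"slide":[-8,0,0],"roll":0},{"slide":[-12,0,0],"roll":0},{"slide":[-16,0,0],"roll":0},{"slide":[-16,0,0],"roll":0}]' 0; python3 - <<'E'
from h import *
print(r.read_state())
E
```

```text
time: 0.52
ee_pos: [0.2519, -0.5733, 0.3904]
eef_rot: [0.693, 0.142, -0.691, 0.149]
ft_force: [-1.0, -0.1, 1.6]
width: 0.0874
time: 0.93
ee_pos: [0.2532, -0.5743, 0.5578]
eef_rot: [0.695, 0.134, -0.689, 0.158]
ft_force: [-0.2, 0.7, 1.1]
width: 0.0868
{'time': 0.9333, 'joint_positions': array([ 0.9941231 ,  0.43616332,  0.19112593,  0.62139682, -0.09264468,
        2.05518856, -0.03308897]), 'joint_vel': array([-0.72961153,  0.01436684,  1.55821499,  0.21310865, -0.74819719,
        0.07732349,  0.32532658]), 'joint_torque': array([  6.76278502, -52.17821717,  -4.71283525, -33.81553531,
         2.11132094,  -0.30538436,  -0.87586384]), 'ee_pos': array([ 0.25317168, -0.57429125,  0.55780541]), 'eef_rot': array([ 0.69467273,  0.13432983, -0.6888622 ,  0.15765201]), 'ft_force': array([-0.23689924,  0.66790441,  1.14133651]), 'torque': array([ 0.09938439,  0.03156781, -0.01177234]), 'width': 0.08680457632496946}
```

```bash
cat >> h.py <<'E'
from scipy.spatial.transform import Rotation as Rot
np.set_printoptions(precision=4,suppress=True)
def st():
    s=r.read_state();M=Rot.from_quat(s["eef_rot"]).as_matrix()
    print("t",round(s["time"],2),"p",s["ee_pos"],"x",M[:,0],"yaw(y)",np.degrees(np.arctan2(M[1,1],M[0,1])).round(2),"w",s["width"].round(4),"q",s["joint_positions"],"f",s["ft_force"])
    return s,M
def to(P):
    s,M=st();print("slide cm",100*M.T@(np.array(P)-s["ee_pos"]))
E
python3 - <<'E'
from h import *
to([.48,-.2,.53]);
E
```

```text
Traceback (most recent call last):
  File "h.py", line 23, in to
    s,M=st();print("slide cm",100*M.T@(np.array(P)-s["ee_pos"]))
        ~~^^
  File "h.py", line 20, in st
    print("t",round(s["time"],2),"p",s["ee_pos"],"x",M[:,0],"yaw(y)",np.degrees(np.arctan2(M[1,1],M[0,1])).round(2),"w",s["width"].round(4),"q",s["joint_positions"],"f",s["ft_force"])
                                                                                                                        ^^^^^^^^^^^^^^^^
AttributeError: 'float' object has no attribute 'round'
```

```bash
sed -i 's/s\["width"\].round(4)/round(s["width"],4)/' h.py
python3 - <<'E'
from h import *
to([.48,-.2,.53]);
E
```

```text
t 0.93 p [ 0.2532 -0.5743  0.5578] x [ 0.0148 -0.0306 -0.9994] yaw(y) -66.17 w 0.0868 q [ 0.9941  0.4362  0.1911  0.6214 -0.0926  2.0552 -0.0331] f [-0.2369  0.6679  1.1413]
slide cm [  1.9715 -25.1522 -35.8701]
```

```bash
python3 -m jog '[{"slide":[0.5,-2,-3],"roll":-4},{"slide":[1,-4,-6],"roll":-8},{"slide":[1.5,-6,-9],"roll":-12},{"slide":[2,-8,-12],"roll":-16},{"slide":[2.5,-10,-15],"roll":-20}]'; python3 - <<'E'
from h import *
to([.48,-.2,.53]);
E
```

```text
time: 1.35
ee_pos: [0.3511, -0.4213, 0.529]
eef_rot: [0.656, 0.253, -0.655, 0.277]
ft_force: [0.5, 0.1, -0.1]
width: 0.0873
t 1.35 p [ 0.3511 -0.4213  0.529 ] x [ 0.0145 -0.0306 -0.9994] yaw(y) -45.95 w 0.0873 q [ 0.7452  0.1768  0.0517  1.0165  0.0021  1.9165 -0.0055] f [ 0.5206  0.0763 -0.0517]
slide cm [ -0.5851  -6.9344 -24.651 ]
```

```bash
python3 -m jog '[{"slide":[0,-1,-3.6],"roll":-4},{"slide":[0,-2,-7.2],"roll":-8},{"slide":[0,-3,-10.8],"roll":-12},{"slide":[0,-4,-14.4],"roll":-16},{"slide":[0,-5,-18],"roll":-20}]'; python3 - <<'E'
from h import *
to([.50,.1,.53]);
E
```

```text
time: 1.77
ee_pos: [0.4462, -0.2585, 0.5253]
eef_rot: [-0.597, -0.364, 0.6, -0.388]
ft_force: [0.6, -0.7, -0.3]
width: 0.0873
t 1.77 p [ 0.4462 -0.2585  0.5253] x [ 0.0143 -0.0307 -0.9994] yaw(y) -25.75 w 0.0873 q [ 0.53    0.1067 -0.1255  1.104   0.038   1.9063 -0.0313] f [ 0.6213 -0.6825 -0.3255]
slide cm [ -1.4921 -10.7106 -34.6049]
```

```bash
python3 -m jog '[{"slide":[0,-1.2,-3.8],"roll":-7},{"slide":[0,-2.4,-7.6],"roll":-14},{"slide":[0,-3.6,-11.4],"roll":-21},{"slide":[0,-4.8,-15.2],"roll":-28},{"slide":[0,-6,-19],"roll":-35}]'; python3 - <<'E'
from h import *
to([.51,.2,.45]);
E
```

```text
time: 2.18
ee_pos: [0.4745, -0.0594, 0.5195]
eef_rot: [0.451, 0.529, -0.462, 0.551]
ft_force: [0.5, -0.2, -0.0]
width: 0.0871
t 2.18 p [ 0.4745 -0.0594  0.5195] x [ 0.0142 -0.0309 -0.9994] yaw(y) 9.59 w 0.0871 q [ 0.3257  0.0351 -0.3321  1.1943  0.0449  1.8997  0.1759] f [ 0.5048 -0.1698 -0.0015]
slide cm [  6.1934   7.7568 -25.2061]
```

```bash
python3 -m jog '[{"slide":[0.8,1,-3.6],"roll":-7},{"slide":[1.6,2,-7.2],"roll":-14},{"slide":[2.4,3,-10.8],"roll":-21},{"slide":[3.2,4,-14.4],"roll":-28},{"slide":[4,5,-18],"roll":-35}]'; python3 - <<'E'
from h import *
to([.515,.275,.25]);
E
```

```text
time: 2.6
ee_pos: [0.4942, 0.1269, 0.4735]
eef_rot: [0.263, 0.644, -0.279, 0.662]
ft_force: [0.8, -0.1, -0.4]
width: 0.0871
t 2.6 p [0.4942 0.1269 0.4735] x [ 0.0142 -0.0311 -0.9994] yaw(y) 44.91 w 0.0871 q [ 0.1135  0.1023 -0.5328  1.2308  0.0889  1.8212  0.3891] f [ 0.8116 -0.0904 -0.4052]
slide cm [21.9023 12.1985 -9.7294]
```

```bash
python3 -m jog '[{"slide":[2.5,1.8,-1.4],"roll":-7},{"slide":[5,3.6,-2.8],"roll":-14},{"slide":[7.5,5.4,-4.2],"roll":-21},{"slide":[10,7.2,-5.6],"roll":-28},{"slide":[12.5,9,-7],"roll":-35}]'; python3 - <<'E'
from h import *
to([.516,.2825,.19]);
E
```

```text
time: 3.02
ee_pos: [0.51, 0.237, 0.3437]
eef_rot: [0.049, 0.699, -0.071, 0.71]
ft_force: [0.4, 0.4, 0.2]
width: 0.0868
t 3.02 p [0.51   0.237  0.3437] x [ 0.014  -0.0313 -0.9994] yaw(y) 80.25 w 0.0868 q [ 0.0081  0.2159 -0.6524  1.3941  0.1639  1.5822  0.7688] f [0.436  0.377  0.2368]
slide cm [15.2268  5.0206 -0.4738]
```

```bash
python3 -m jog '[{"slide":[3,1,-0.1],"roll":-2},{"slide":[6,2,-0.2],"roll":-4},{"slide":[9,3,-0.3],"roll":-6},{"slide":[12,4.2,-0.5],"roll":-8},{"slide":[15.2,5,-0.5],"roll":-10}]';python3 -m jog '[{"slide":[0,0,0],"roll":0}]'; python3 - <<'E'
from h import *
to([.5165,.2825,.119]);
import cv2
for n in("side","top"):
    cv2.imwrite(f"pics/{n}1.png",r.camera(n)[:,:,::-1])
a=cv2.imread("pics/side1.png")[130:310,180:360];cv2.imwrite("pics/d1.png",cv2.resize(a,None,fx=3.3,fy=3.3,interpolation=cv2.INTER_CUBIC))
E
```

```text
time: 3.43
ee_pos: [0.5151, 0.2835, 0.1888]
eef_rot: [-0.014, 0.702, -0.008, 0.712]
ft_force: [0.1, -0.4, -0.8]
width: 0.0872
time: 3.52
ee_pos: [0.5124, 0.2828, 0.1825]
eef_rot: [-0.016, 0.705, -0.008, 0.709]
ft_force: [-1.0, -0.0, -1.1]
width: 0.0868
t 3.52 p [0.5124 0.2828 0.1825] x [ 0.0058 -0.0343 -0.9994] yaw(y) 90.62 w 0.0868 q [-0.0544  0.3554 -0.6773  1.5852  0.2593  1.3019  0.8067] f [-0.9737 -0.0183 -1.0861]
slide cm [6.347  0.1851 0.3768]
```

View pics/d1.png

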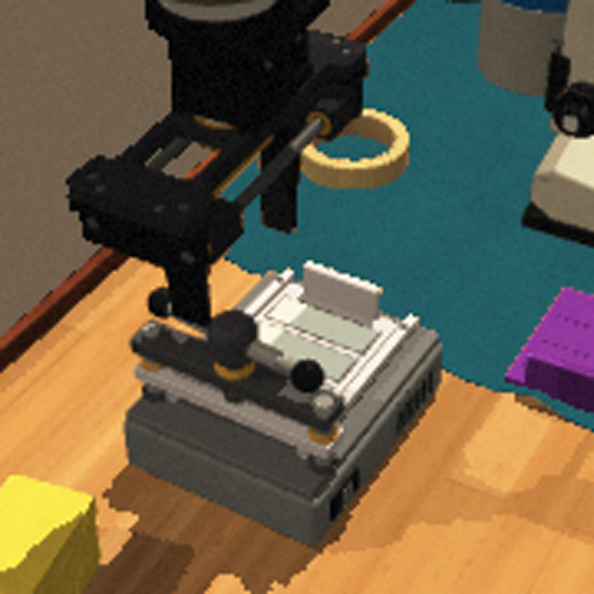

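View pics/top1.png

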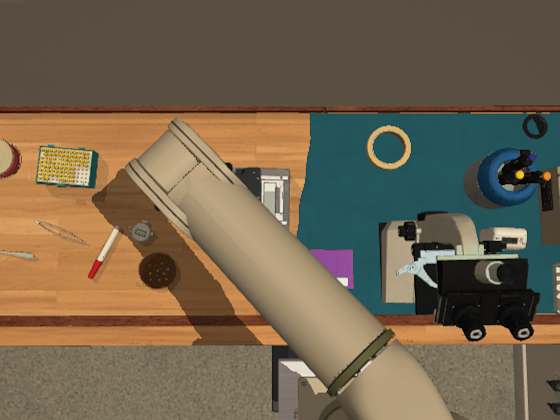

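The side view shows the jaws open along shaker y, either side of the hub (crop 232,335). The top view is covered by the arm. Next I go down to hub height.

```bash
python3 -m jog '[{"slide":[1.6,0.1,0.2],"roll":0},{"slide":[3.2,0.2,0.4],"roll":0},{"slide":[4.8,0.2,0.4],"roll":0},{"slide":[6.2,0.2,0.4],"roll":0},{"slide":[6.2,0.2,0.4],"roll":0}]'; python3 -m jog '[{"slide":[0,0,0],"roll":0}]'; python3 - <<'E'
from h import *
to([.5165,.2825,.119]);
E
```

```text
time: 4.03
ee_pos: [0.5195, 0.2821, 0.1263]
eef_rot: [-0.013, 0.703, -0.01, 0.711]
ft_force: [0.2, 0.0, 0.4]
width: 0.0871
time: 4.12
ee_pos: [0.5203, 0.2821, 0.1283]
eef_rot: [-0.012, 0.703, -0.01, 0.711]
ft_force: [-0.2, -0.4, 0.6]
width: 0.0871
t 4.12 p [0.5203 0.2821 0.1283] x [ 0.0126 -0.032  -0.9994] yaw(y) 90.18 w 0.0871 q [-0.0656  0.4106 -0.6593  1.6367  0.3007  1.2001  0.776 ] f [-0.23   -0.3926  0.6453]
slide cm [ 0.9204  0.0722 -0.3874]
```

```bash
python3 -m jog '[{"slide":[0.5,0,-0.2],"roll":0},{"slide":[0.9,0.05,-0.35],"roll":0},{"slide":[0.9,0.05,-0.35],"roll":0},{"slide":[0.9,0.05,-0.35],"roll":0}]'; python3 - <<'E'
from h import *
to([.5165,.2825,.119]);
import cv2
cv2.imwrite(f"pics/side2.png",r.camera("side")[:,:,::-1])
a=cv2.imread("pics/side2.png")[130:310,180:360];cv2.imwrite("pics/d2.png",cv2.resize(a,None,fx=3.3,fy=3.3,interpolation=cv2.INTER_CUBIC))
E
```

```text
time: 4.45
ee_pos: [0.5169, 0.2824, 0.1197]
eef_rot: [-0.012, 0.702, -0.01, 0.712]
ft_force: [-1.4, -0.3, 0.1]
width: 0.0869
t 4.45 p [0.5169 0.2824 0.1197] x [ 0.013  -0.0319 -0.9994] yaw(y) 90.18 w 0.0869 q [-0.0676  0.4131 -0.6588  1.6532  0.3046  1.1821  0.7684] f [-1.3732 -0.2506  0.0998]
slide cm [ 0.0664  0.0146 -0.037 ]
```

View pics/d2.png

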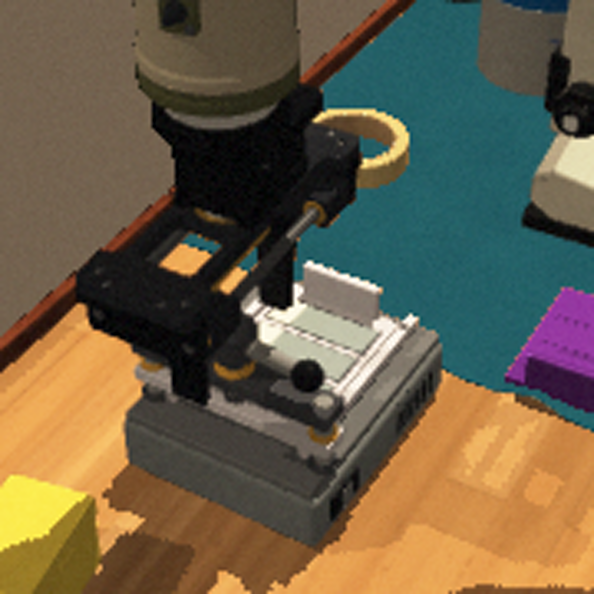

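The fingers straddle the hub in front and behind. Now I close them.

```bash
python3 -m jog '[{"slide":[0,0,0],"roll":0},{"slide":[0,0,0],"roll":0},{"slide":[0,0,0],"roll":0},{"slide":[0,0,0],"roll":0},{"slide":[0,0,0],"roll":0}]' 1 45;python3 -m jog '[{"slide":[0,0,0],"roll":0},{"slide":[0,0,0],"roll":0},{"slide":[0,0,0],"roll":0}]'; python3 - <<'E'
from h import *
st()
E
```

```text
time: 4.92
ee_pos: [0.517, 0.2824, 0.1197]
eef_rot: [-0.012, 0.702, -0.01, 0.712]
ft_force: [0.1, -0.1, -0.0]
width: 0.0616
time: 5.17
ee_pos: [0.517, 0.2824, 0.1197]
eef_rot: [-0.012, 0.702, -0.01, 0.712]
ft_force: [-0.2, -0.3, -0.3]
width: 0.0419
t 5.17 p [0.517  0.2824 0.1197] x [ 0.013  -0.0318 -0.9994] yaw(y) 90.18 w 0.0419 q [-0.0676  0.4133 -0.6588  1.653   0.3046  1.1821  0.7684] f [-0.1953 -0.2678 -0.2643]
```

```bash
python3 -m jog '[{"slide":[0,0,0],"roll":0},{"slide":[0,0,0],"roll":0},{"slide":[0,0,0],"roll":0},{"slide":[0,0,0],"roll":0}]'; python3 - <<'E'
from h import *
st()
E
```

```text
time: 5.5
ee_pos: [0.5169, 0.2851, 0.1197]
eef_rot: [-0.012, 0.702, -0.008, 0.712]
ft_force: [3.3, 8.8, -6.4]
width: 0.0301
t 5.5 p [0.5169 0.2851 0.1197] x [ 0.0141 -0.0275 -0.9995] yaw(y) 90.28 w 0.0301 q [-0.0686  0.414  -0.6605  1.6524  0.3033  1.1788  0.7683] f [ 3.2873  8.7744 -6.4109]
```

```bash
python3 -m jog '[{"slide":[0,0,0],"roll":3},{"slide":[-0.03,0,0],"roll":7},{"slide":[-0.06,0,0],"roll":12},{"slide":[-0.08,0,0],"roll":16},{"slide":[-0.1,0,0],"roll":20}]'; python3 - <<'E'
from h import *
st();print(r.read_state()["torque"])
import cv2
cv2.imwrite(f"pics/side3.png",r.camera("side")[:,:,::-1])
a=cv2.imread("pics/side3.png")[130:310,180:360];cv2.imwrite("pics/d3.png",cv2.resize(a,None,fx=3.3,fy=3.3,interpolation=cv2.INTER_CUBIC))
E
```

```text
time: 5.92
ee_pos: [0.5169, 0.2851, 0.1206]
eef_rot: [0.113, 0.69, -0.131, 0.703]
ft_force: [1.5, 0.3, -0.9]
width: 0.0303
t 5.92 p [0.5169 0.2851 0.1206] x [ 0.0141 -0.0278 -0.9995] yaw(y) 70.1 w 0.0303 q [-0.1134  0.3995 -0.6018  1.6538  0.2744  1.1733  0.436 ] f [ 1.4628  0.3071 -0.8819]
[-0.2007 -0.1384  0.1734]
```

View pics/d3.png

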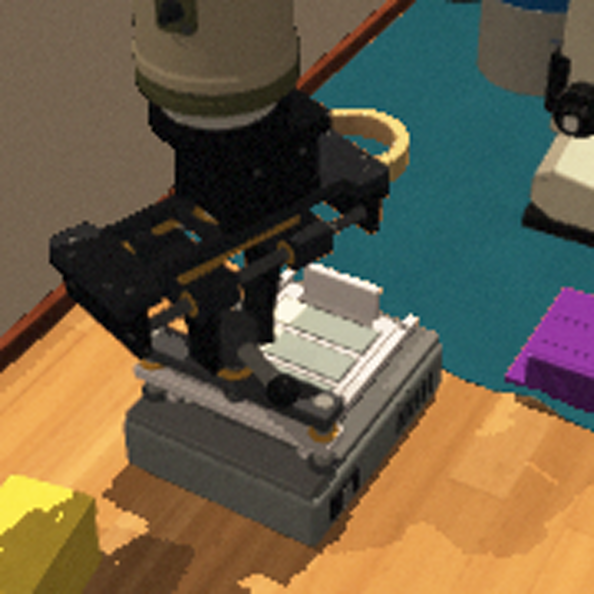

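The near ball moved from crop (307,375) to (285,390), so the bar is turning with the grip. I'll carry on.

```bash
python3 -m jog '[{"slide":[-0.04,0,0],"roll":7},{"slide":[-0.07,0,0],"roll":14},{"slide":[-0.11,0,0],"roll":21},{"slide":[-0.15,0,0],"roll":28},{"slide":[-0.18,0,0],"roll":35}]';python3 -m jog '[{"slide":[-0.04,0,0],"roll":7},{"slide":[-0.07,0,0],"roll":14},{"slide":[-0.11,0,0],"roll":21},{"slide":[-0.15,0,0],"roll":28},{"slide":[-0.18,0,0],"roll":35}]'; python3 - <<'E'
from h import *
st();print(r.read_state()["torque"])
import cv2
cv2.imwrite(f"pics/side4.png",r.camera("side")[:,:,::-1])
a=cv2.imread("pics/side4.png")[130:310,180:360];cv2.imwrite("pics/d4.png",cv2.resize(a,None,fx=3.3,fy=3.3,interpolation=cv2.INTER_CUBIC))
E
```

```text
time: 6.38
ee_pos: [0.5166, 0.2848, 0.1225]
eef_rot: [0.322, 0.617, -0.335, 0.635]
ft_force: [0.1, -0.7, 2.3]
width: 0.0302
time: 6.8
ee_pos: [0.5162, 0.2848, 0.1241]
eef_rot: [0.499, 0.487, -0.507, 0.508]
ft_force: [0.2, -0.0, 0.7]
width: 0.0309
t 6.8 p [0.5162 0.2848 0.1241] x [ 0.0125 -0.029  -0.9995] yaw(y) -0.62 w 0.0309 q [-0.2666  0.3613 -0.4074  1.6589  0.1867  1.1628 -0.7372] f [ 0.2333 -0.0277  0.7395]
[-0.0567  0.9197  0.2002]
```

View pics/d4.png

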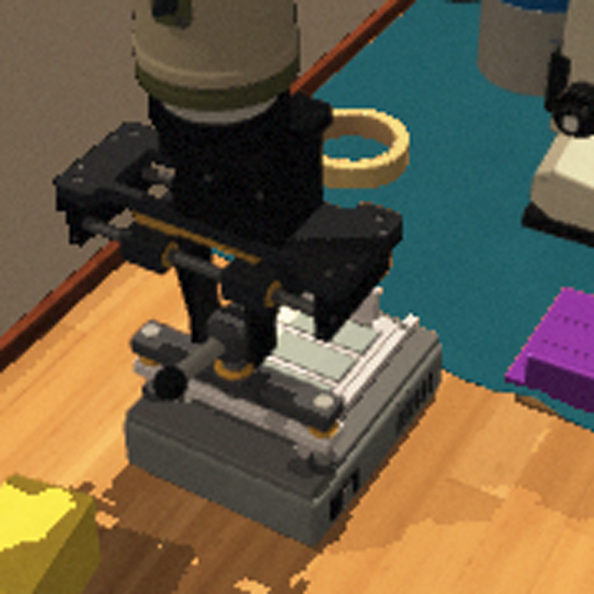

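The bar now lies along shaker y, with a ball at crop (168,383), so it has turned about 90° without slipping. The second half follows.

```bash
python3 -m jog '[{"slide":[-0.04,0,0],"roll":7},{"slide":[-0.07,0,0],"roll":14},{"slide":[-0.11,0,0],"roll":21},{"slide":[-0.15,0,0],"roll":28},{"slide":[-0.18,0,0],"roll":35}]';python3 -m jog '[{"slide":[-0.04,0,0],"roll":7},{"slide":[-0.07,0,0],"roll":14},{"slide":[-0.11,0,0],"roll":21},{"slide":[-0.15,0,0],"roll":28},{"slide":[-0.18,0,0],"roll":35}]'; python3 - <<'E'
from h import *
st();print(r.read_state()["torque"])
E
```

```text
time: 7.27
ee_pos: [0.5159, 0.285, 0.1258]
eef_rot: [-0.63, -0.309, 0.631, -0.331]
ft_force: [1.0, -0.0, 1.5]
width: 0.0306
time: 7.68
ee_pos: [0.5159, 0.2853, 0.1275]
eef_rot: [0.7, 0.104, -0.695, 0.125]
ft_force: [-0.0, -1.8, -1.1]
width: 0.0307
t 7.68 p [0.5159 0.2853 0.1275] x [ 0.0117 -0.028  -0.9995] yaw(y) -71.33 w 0.0307 q [-0.4132  0.3379 -0.227   1.6637  0.1139  1.1575 -1.9192] f [-0.0151 -1.8366 -1.0666]
[0.8071 0.4261 0.2278]
```

```bash
python3 -m jog '[{"slide":[-0.03,0,0],"roll":6},{"slide":[-0.06,0,0],"roll":12},{"slide":[-0.1,0,0],"roll":18},{"slide":[-0.13,0,0],"roll":24},{"slide":[-0.16,0,0],"roll":30}]';python3 -m jog '[{"slide":[0,0,0],"roll":0}]'; python3 - <<'E'
from h import *
st();print(r.read_state()["torque"])
import cv2
cv2.imwrite(f"pics/side5.png",r.camera("side")[:,:,::-1])
a=cv2.imread("pics/side5.png")[130:310,180:360];cv2.imwrite("pics/d5.png",cv2.resize(a,None,fx=3.3,fy=3.3,interpolation=cv2.INTER_CUBIC))
E
```

```text
time: 8.1
ee_pos: [0.516, 0.2855, 0.1291]
eef_rot: [0.709, -0.079, -0.698, -0.061]
ft_force: [0.6, -0.7, -0.6]
width: 0.0306
time: 8.18
ee_pos: [0.5159, 0.2855, 0.1291]
eef_rot: [0.709, -0.08, -0.698, -0.061]
ft_force: [-0.5, -1.7, 1.1]
width: 0.0304
t 8.18 p [0.5159 0.2855 0.1291] x [ 0.0119 -0.0276 -0.9995] yaw(y) -101.42 w 0.0304 q [-0.4745  0.3308 -0.1525  1.6656  0.0861  1.1564 -2.4239] f [-0.4851 -1.699   1.0665]
[ 0.4572  0.1966 -0.1509]
```

View pics/d5.png

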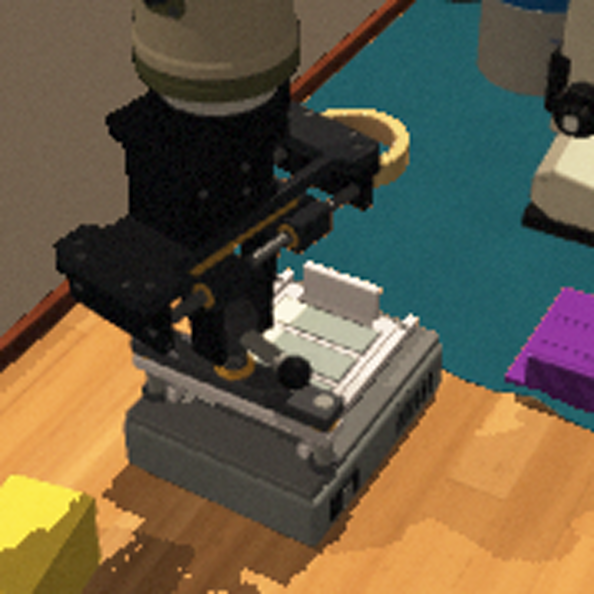

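```bash
python3 -m jog '[{"slide":[0,0,0],"roll":0},{"slide":[0,0,0],"roll":0},{"slide":[0,0,0],"roll":0},{"slide":[0,0,0],"roll":0},{"slide":[0,0,0],"roll":0}]' 0.2;python3 -m jog '[{"slide":[0,0,0],"roll":0},{"slide":[0,0,0],"roll":0}]';  python3 -m jog '[{"slide":[-1,0,0],"roll":0},{"slide":[-3,0,0],"roll":0},{"slide":[-6,0,0],"roll":0},{"slide":[-9,0,0],"roll":0},{"slide":[-9,0,0],"roll":0}]';python3 - <<'E'
from h import *
to([.511,.115,.2])
E
```

```text
time: 8.65
ee_pos: [0.5159, 0.2855, 0.1291]
eef_rot: [0.709, -0.077, -0.699, -0.059]
ft_force: [0.6, 0.5, 0.3]
width: 0.0559
time: 8.82
ee_pos: [0.5159, 0.2856, 0.1291]
eef_rot: [0.709, -0.077, -0.699, -0.058]
ft_force: [-0.7, -0.4, 0.0]
width: 0.0664
time: 9.23
ee_pos: [0.517, 0.2897, 0.2264]
eef_rot: [0.712, -0.075, -0.696, -0.06]
ft_force: [1.2, -0.1, 0.5]
width: 0.0697
t 9.23 p [0.517  0.2897 0.2264] x [ 0.02   -0.0224 -0.9995] yaw(y) -100.99 w 0.0697 q [-0.4766  0.2598 -0.1556  1.5462  0.0716  1.3361 -2.4059] f [ 1.2043 -0.1123  0.4639]
slide cm [ 3.0193 17.2168 -2.6752]
```

```bash
python3 -m jog '[{"slide":[0,3.5,-0.5],"roll":-7},{"slide":[0,7,-1],"roll":-14},{"slide":[0,10.5,-1.5],"roll":-21},{"slide":[0,14,-2.2],"roll":-28},{"slide":[0,17.2,-2.7],"roll":-35}]' 0.75;python3 -m jog '[{"slide":[0,0,0],"roll":-7},{"slide":[0,0,0],"roll":-14},{"slide":[0,0,0],"roll":-21},{"slide":[0,0,0],"roll":-28},{"slide":[0,0,0],"roll":-35}]';python3 -m jog '[{"slide":[0,0,0],"roll":-7},{"slide":[0,0,0],"roll":-14},{"slide":[0,0,0],"roll":-21},{"slide":[0,0,0],"roll":-28},{"slide":[0,0,0],"roll":-30}]';python3 - <<'E'
from h import *
to([.511,.115,.2])
import cv2
for n in("side","top"):
    cv2.imwrite(f"pics/{n}6.png",r.camera(n)[:,:,::-1])
a=cv2.imread("pics/side6.png")[130:310,180:360];cv2.imwrite("pics/d6.png",cv2.resize(a,None,fx=3.3,fy=3.3,interpolation=cv2.INTER_CUBIC))
E
```

```text
time: 9.65
ee_pos: [0.5107, 0.1146, 0.231]
eef_rot: [0.697, 0.139, -0.686, 0.157]
ft_force: [0.6, -0.7, 0.4]
width: 0.0444
time: 10.07
ee_pos: [0.5108, 0.1146, 0.2318]
eef_rot: [0.617, 0.34, -0.611, 0.361]
ft_force: [-0.6, 0.3, 0.3]
width: 0.0227
time: 10.48
ee_pos: [0.5108, 0.1147, 0.2325]
eef_rot: [0.5, 0.489, -0.5, 0.511]
ft_force: [-0.5, -0.4, 0.2]
width: 0.0217
t 10.48 p [0.5108 0.1147 0.2325] x [ 0.0227 -0.0218 -0.9995] yaw(y) -0.04 w 0.0217 q [-0.1817  0.0979 -0.1551  1.7216  0.0447  1.3092 -0.3482] f [-0.4579 -0.3756  0.2083]
slide cm [ 3.2523 -0.057  -0.1048]
```

View pics/d6.png

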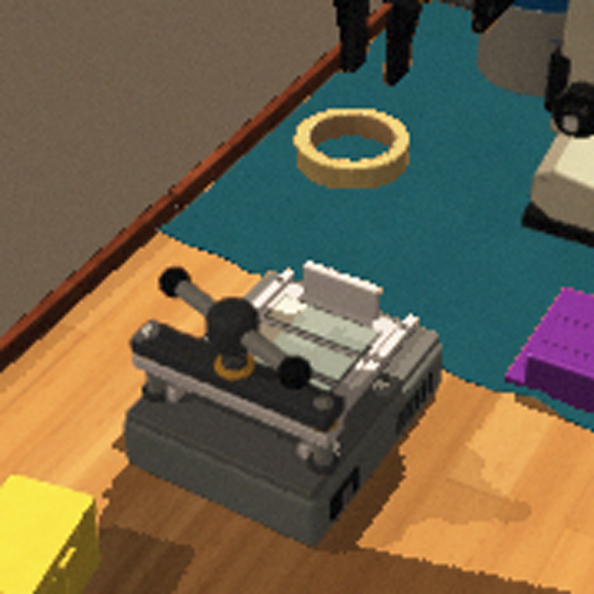

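View pics/top6.png

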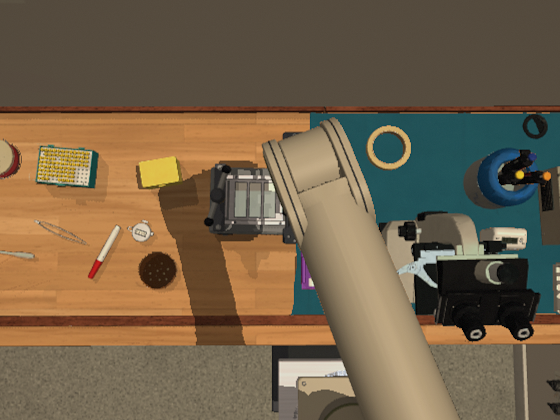

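```bash
python3 - <<'E'
from h import *
f=lambda x,y:(x/3.3+180-.35,y/3.3+130-.35)
for z in(.130,.1405):
    a=plane("side",f(174,281),z);b=plane("side",f(295,373),z);print(z,a,b,np.linalg.norm(a-b),(a+b)/2,np.degrees(np.arctan2(*(a-b)[[1,0]])))
import cv2
t=cv2.imread("pics/top6.png")[150:250,190:310];cv2.imwrite("pics/t6.png",cv2.resize(t,None,fx=6,fy=6,interpolation=cv2.INTER_CUBIC))
E
```

```text
0.13 [0.5782 0.2561 0.13  ] [0.4663 0.2933 0.13  ] 0.11788939527007038 [0.5222 0.2747 0.13  ] -18.43260570523794
0.1405 [0.5701 0.2667 0.1405] [0.4604 0.3033 0.1405] 0.11561409005111777 [0.5152 0.285  0.1405] -18.432605705237908
```

View pics/t6.png

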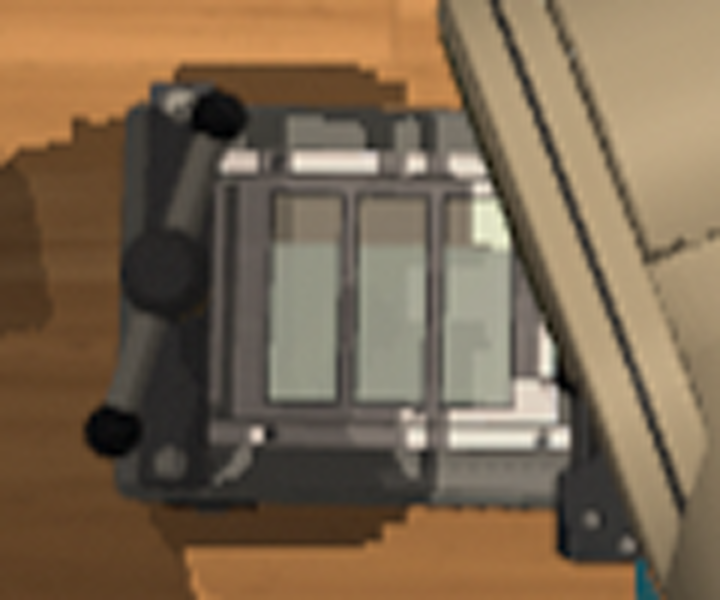

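The side and top views agree. The bar lies at -18.4°, turned about 191° from -7.4°, with its mid at (.515,.285,.1405). It has risen about 10 mm, so the screw is at about 3.4 rad. Next I go down behind the end plate.

```bash
python3 -m jog '[{"slide":[3.5,0,0],"roll":0},{"slide":[7,0,0],"roll":0},{"slide":[10,0,0],"roll":0},{"slide":[13,0,0],"roll":0},{"slide":[13,0,0],"roll":0}]';python3 -m jog '[{"slide":[0,0,0],"roll":0}]';python3 - <<'E'
from h import *
to([.511,.121,.064])
E
```

```text
time: 11.0
ee_pos: [0.5106, 0.1107, 0.0975]
eef_rot: [0.5, 0.488, -0.505, 0.507]
ft_force: [-2.1, -0.4, -0.6]
width: 0.0218
time: 11.08
ee_pos: [0.5106, 0.1108, 0.098]
eef_rot: [0.5, 0.488, -0.505, 0.507]
ft_force: [0.2, 0.8, 0.8]
width: 0.0216
t 11.08 p [0.5106 0.1108 0.098 ] x [ 0.0141 -0.0242 -0.9996] yaw(y) -0.62 w 0.0216 q [-0.182   0.2186 -0.1531  1.88    0.0702  1.0411 -0.3777] f [0.1919 0.75   0.7541]
slide cm [ 3.3745 -0.0179 -1.1037]
```

```bash
python3 -m jog '[{"slide":[1,0,-0.7],"roll":0},{"slide":[2.2,0,-1.1],"roll":0},{"slide":[3.4,0,-1.1],"roll":0},{"slide":[3.4,0,-1.1],"roll":0},{"slide":[3.4,0,-1.1],"roll":0}]';python3 - <<'E'
from h import *
to([.511,.196,.064])
import cv2
for n in("side",):
    cv2.imwrite(f"pics/{n}7.png",r.camera(n)[:,:,::-1])
a=cv2.imread("pics/side7.png")[130:310,180:360];cv2.imwrite("pics/d7.png",cv2.resize(a,None,fx=3.3,fy=3.3,interpolation=cv2.INTER_CUBIC))
E
```

```text
time: 11.5
ee_pos: [0.5108, 0.1209, 0.0632]
eef_rot: [0.5, 0.488, -0.506, 0.507]
ft_force: [-0.4, -0.0, -0.2]
width: 0.0217
t 11.5 p [0.5108 0.1209 0.0632] x [ 0.0129 -0.0245 -0.9996] yaw(y) -0.61 w 0.0217 q [-0.1983  0.2686 -0.1574  1.9012  0.0836  0.9729 -0.4079] f [-0.4215 -0.0116 -0.1802]
slide cm [-0.2593 -0.0611 -7.505 ]
```

View pics/d7.png

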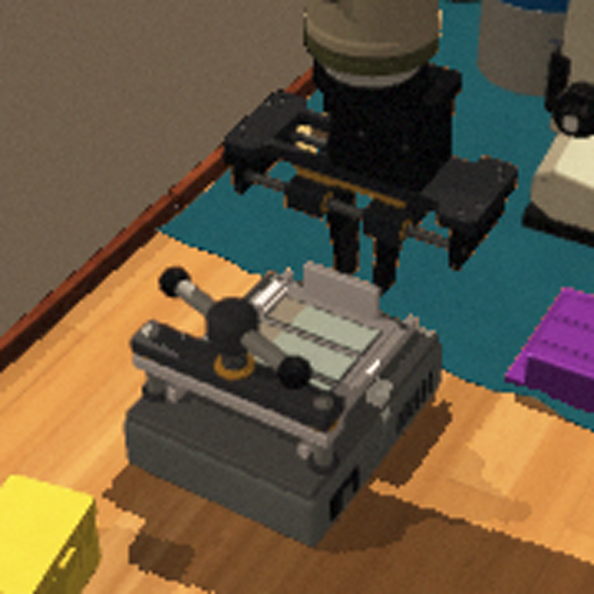

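The fingers stand right behind the middle of the end plate (crop 345,290). Now a gentle push.

```bash
python3 -m jog '[{"slide":[0,0,-0.6],"roll":0},{"slide":[0,0,-1.2],"roll":0},{"slide":[0,0,-1.8],"roll":0},{"slide":[-0.1,0,-2.4],"roll":0},{"slide":[-0.1,0,-3],"roll":0}]';python3 -m jog '[{"slide":[0,0,-0.6],"roll":0},{"slide":[0,0,-1.2],"roll":0},{"slide":[0,0,-1.8],"roll":0},{"slide":[0,0,-2.4],"roll":0},{"slide":[0,0,-2.4],"roll":0}]';python3 - <<'E'
from h import *
to([.511,.196,.064])
import cv2
for n in("side",):
    cv2.imwrite(f"pics/{n}8.png",r.camera(n)[:,:,::-1])
a=cv2.imread("pics/side8.png")[130:310,180:360];cv2.imwrite("pics/d8.png",cv2.resize(a,None,fx=3.3,fy=3.3,interpolation=cv2.INTER_CUBIC))
E
```

```text
time: 11.97
ee_pos: [0.5117, 0.1516, 0.0644]
eef_rot: [0.5, 0.488, -0.505, 0.507]
ft_force: [0.9, -2.4, 2.1]
width: 0.0215
time: 12.38
ee_pos: [0.5118, 0.1773, 0.0638]
eef_rot: [0.5, 0.488, -0.505, 0.507]
ft_force: [-0.3, 0.3, 0.1]
width: 0.022
t 12.38 p [0.5118 0.1773 0.0638] x [ 0.0144 -0.0235 -0.9996] yaw(y) -0.53 w 0.022 q [-0.2741  0.3031 -0.1855  1.8559  0.0989  0.987  -0.5152] f [-0.2634  0.339   0.1216]
slide cm [-0.0612 -0.0984 -1.8662]
```

View pics/d8.png

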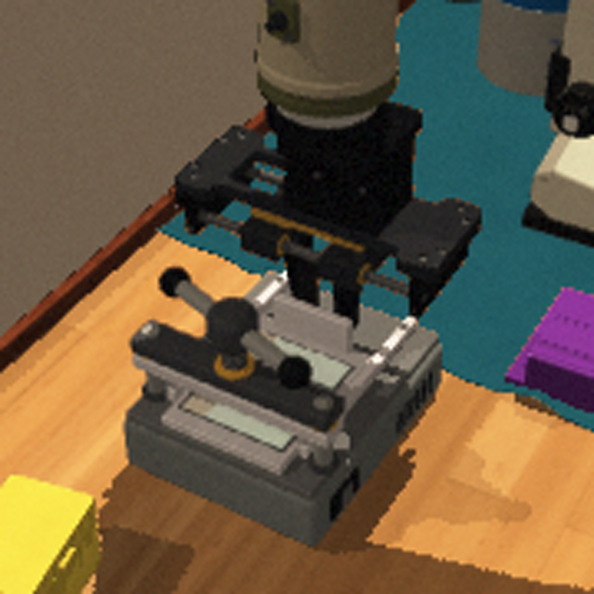

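```bash
python3 - <<'E'
from h import *
f=lambda x,y:(x/3.3+180-.35,y/3.3+130-.35)
for p in[(165,404),(282,466)]:print("front top",plane("side",f(*p),.063))
for p in[(130,425),(322,520)]:print("deck edge?",plane("side",f(*p),.055))
for p in[(263,303),(353,325)]:print("plate",plane("side",f(*p),.089))
E
```

```text
front top [0.5622 0.2972 0.063 ]
front top [0.4682 0.3073 0.063 ]
deck edge? [0.576  0.3177 0.055 ]
deck edge? [0.4287 0.3271 0.055 ]
plate [0.5438 0.2047 0.089 ]
plate [0.4798 0.1948 0.089 ]
```

```bash
python3 -m jog '[{"slide":[0,0,-0.6],"roll":0},{"slide":[0,0,-1.1],"roll":0},{"slide":[0,0,-1.6],"roll":0},{"slide":[0,0,-2.1],"roll":0},{"slide":[0,0,-2.1],"roll":0}]';python3 - <<'E'
from h import *
to([.511,.15,.064])
import cv2
for n in("side","top"):
    cv2.imwrite(f"pics/{n}9.png",r.camera(n)[:,:,::-1])
a=cv2.imread("pics/side9.png")[130:310,180:360];cv2.imwrite("pics/d9.png",cv2.resize(a,None,fx=3.3,fy=3.3,interpolation=cv2.INTER_CUBIC))
t=cv2.imread("pics/top9.png")[150:250,190:310];cv2.imwrite("pics/t9.png",cv2.resize(t,None,fx=6,fy=6,interpolation=cv2.INTER_CUBIC))
E
```

```text
time: 12.85
ee_pos: [0.5119, 0.1992, 0.0633]
eef_rot: [0.5, 0.489, -0.504, 0.507]
ft_force: [-0.0, -0.5, -0.3]
width: 0.022
t 12.85 p [0.5119 0.1992 0.0633] x [ 0.0143 -0.0228 -0.9996] yaw(y) -0.48 w 0.022 q [-0.3033  0.3198 -0.1949  1.8355  0.1049  0.9925 -0.5544] f [-0.0411 -0.5089 -0.2649]
slide cm [ 0.0419 -0.048   4.9195]
```

View pics/d9.png

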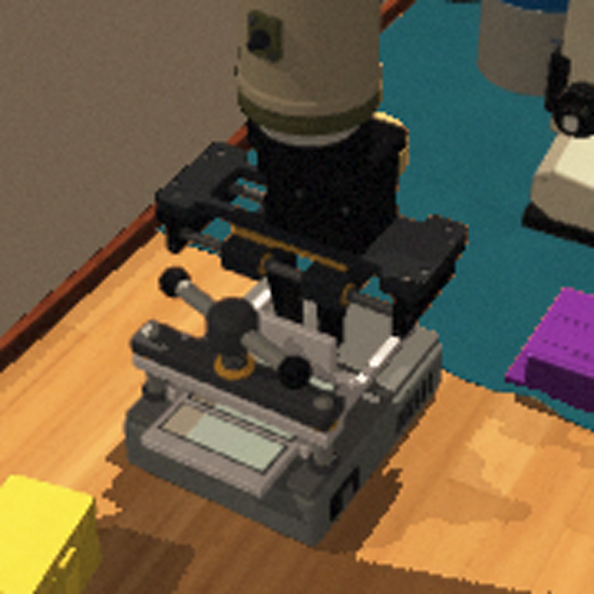

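View pics/t9.png

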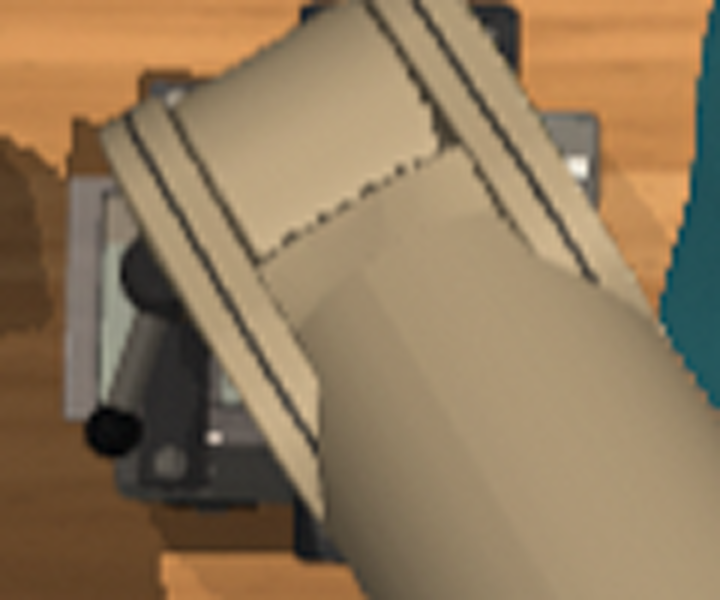

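The tray front now sticks out past the shaker end: crop column 66 against the deck edge at 121. Now I back off and lift away.

```bash
python3 -m jog '[{"slide":[0,0,0.5],"roll":0},{"slide":[0,0,1.5],"roll":0},{"slide":[0,0,3],"roll":0},{"slide":[0,0,5],"roll":0},{"slide":[-1,0,7],"roll":0}]';python3 -m jog '[{"slide":[-3,0,1.5],"roll":0},{"slide":[-6,0,3],"roll":0},{"slide":[-9,0,4.5],"roll":0},{"slide":[-12,0,6],"roll":0},{"slide":[-15,0,7.5],"roll":0}]';python3 -m jog '[{"slide":[-3,0,3],"roll":0},{"slide":[-4,0,5],"roll":0},{"slide":[-4,0,5],"roll":0},{"slide":[-4,0,5],"roll":0}]';python3 - <<'E'
from h import *
st()
import cv2
for n in("side","top"):
    cv2.imwrite(f"pics/{n}A.png",r.camera(n)[:,:,::-1])
a=cv2.imread("pics/sideA.png")[130:310,180:360];cv2.imwrite("pics/dA.png",cv2.resize(a,None,fx=3.3,fy=3.3,interpolation=cv2.INTER_CUBIC))
t=cv2.imread("pics/topA.png")[150:250,190:310];cv2.imwrite("pics/tA.png",cv2.resize(t,None,fx=6,fy=6,interpolation=cv2.INTER_CUBIC))
E
```

```text
time: 13.37
ee_pos: [0.5095, 0.1268, 0.0731]
eef_rot: [0.499, 0.489, -0.505, 0.506]
ft_force: [-0.6, -0.5, 0.0]
width: 0.0218
time: 13.78
ee_pos: [0.5065, 0.0536, 0.2264]
eef_rot: [0.499, 0.489, -0.506, 0.506]
ft_force: [0.6, 0.5, 0.1]
width: 0.0218
time: 14.12
ee_pos: [0.5056, 0.0026, 0.2682]
eef_rot: [-0.5, -0.488, 0.506, -0.506]
ft_force: [-0.4, 1.0, -1.2]
width: 0.0221
t 14.12 p [0.5056 0.0026 0.2682] x [ 0.0122 -0.0237 -0.9996] yaw(y) -0.74 w 0.0221 q [-0.0514  0.041  -0.0633  1.7072  0.028   1.3842 -0.1328] f [-0.3861  0.9676 -1.194 ]
```

View pics/dA.png

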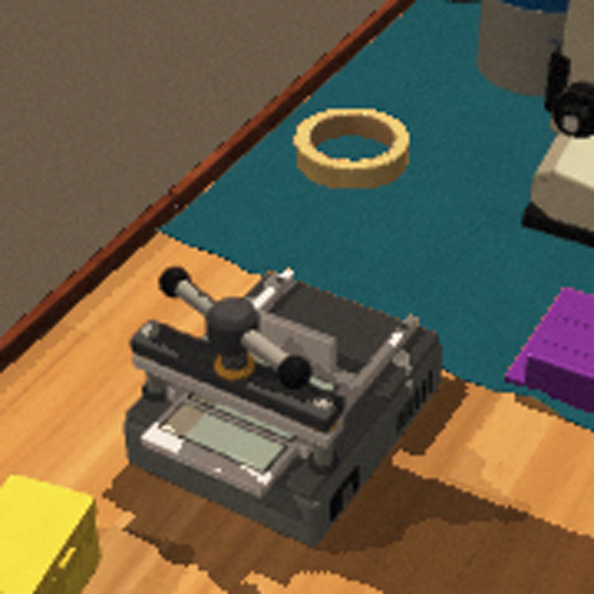

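View pics/tA.png

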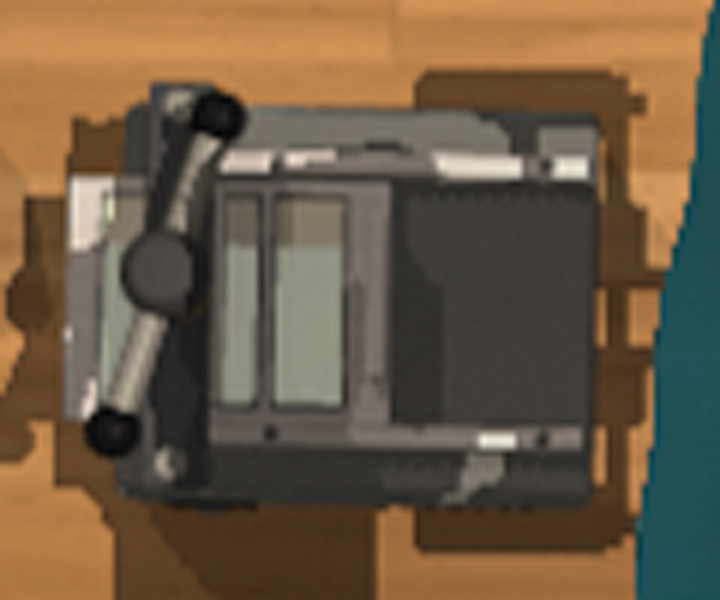

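View pics/topA.png

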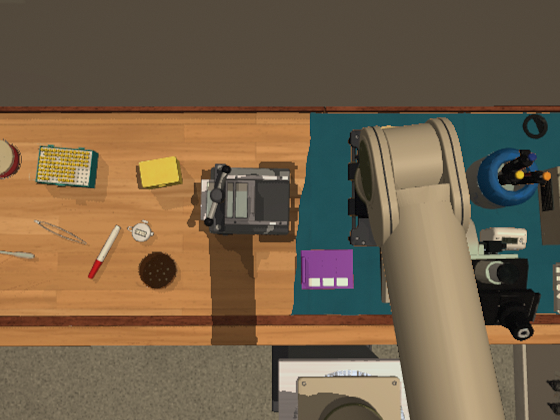

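```bash
python3 - <<'E'
from h import *
for p in[(67,180),(66,300),(66,420)]:print("front",plane("top",T(*p),.063))
for p in[(126,108),(121,490)]:print("end",plane("top",T(*p),.055))
print("plate back",plane("top",T(388,290),.089),plane("top",T(392,410),.063))
import cv2
a=cv2.imread("pics/side0.png").astype(int);b=cv2.imread("pics/sideA.png").astype(int);t0=cv2.imread("pics/top0.png").astype(int);t1=cv2.imread("pics/topA.png").astype(int)
def cen(im,lo,hi,roi):
    y0,y1,x0,x1=roi;m=cv2.inRange(im[y0:y1,x0:x1].astype('uint8'),lo,hi);M=cv2.moments(m,True);return M['m00'],(M['m10']/M['m00']+x0).__round__(2),(M['m01']/M['m00']+y0).__round__(2)
for n,i in(("0",t0),("A",t1)):
    print(n,"case",cen(i,(0,120,140),(90,255,255),(145,200,125,190)),"dish",cen(i,(0,0,0),(60,70,90),(245,295,130,185)),"purple",cen(i,(80,0,80),(255,70,255),(240,300,290,365)))
for n,i in(("0",a),("A",b)):print(n,"tape",cen(i,(80,150,170),(220,255,255),(150,200,255,315)))
E
```

```text
front [0.5599 0.3284 0.063 ]
front [0.5152 0.3284 0.063 ]
front [0.4707 0.328  0.063 ]
end [0.5881 0.3077 0.055 ]
end [0.4452 0.3085 0.055 ]
plate back [0.5161 0.2084 0.089 ] [0.4742 0.2078 0.063 ]
0 case (3015.0, 156.32, 170.18) dish (1028.0, 156.93, 269.68) purple (325.0, 315.64, 271.98)
A case (2846.0, 155.43, 170.5) dish (1052.0, 156.93, 269.83) purple (731.0, 316.23, 267.59)
0 tape (210.0, 285.85, 171.57)
A tape (214.0, 285.94, 171.64)
```

```bash
python3 -m jog '[{"slide":[0,0,0],"roll":0},{"slide":[0,0,0],"roll":0}]'; python3 -c "
from bench import r
print(r.close_job())"
```

```text
time: 14.38
ee_pos: [0.5045, 0.0056, 0.2657]
eef_rot: [-0.498, -0.49, 0.506, -0.506]
ft_force: [0.9, 0.9, 0.8]
width: 0.0219
the job is handed in; nothing more can be done
None
```

The slide tray is unlocked and pushed out, and I handed the job in at 14.4 s of the 51 s allowed.

- **Clamp screw:** I gripped the crossbar's hub and turned it about 191° clockwise. It started near 0.1 rad and ended at about 3.4 rad. The bar angle (-7.4° to -18.4°) and a rise of about 10 mm agree with that.
- **Tray:** I pushed it by its end plate under the raised keeper. Its front edge is 16–20 mm past the end of the shaker, and it lies flat and straight in its guides. The spread is because two estimates of the shaker's end differ by about 4 mm.
- **Robot:** It ended raised and clear of everything. The highest force I read was about 11 N at the wrist, when the fingers closed on the hub.
- **Bystanders:** The tape and dish images match the start to within 0.2 px. The case shifted by about 1 px and the purple look-alike's match moved by 4 px. I take both as changes in the arm's shadow, since neither was touched and both look in place in the pictures.

One thing was off: the tool kept a tilt of about 2° after an early move near a joint limit. It did not affect the work.

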